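# Slide a twist-lock jar into its bench brace and take the cap off

### The job

Slide the square white jar along the plywood platform, without lifting it, until it is fully home in the yellow brace, which stops it from turning. Then twist its tight red cap anticlockwise only until the lugs let go (a bit under a quarter turn, 70 degrees), lift the cap straight off and finish while still holding it level just above the open jar, about two centimetres clear of the neck; do not put it down or let go. The jar stays home and upright in the brace, and the tape roll, the small parcel and the marker are left where they are.

Things in the scene. Friction and masses are not known exactly. Their poses are not given: they have to be found in the camera images.
- jar: White jar with blue label bands, 0.4 to 0.65 kg, loose: square body 68 x 68 mm, 44 mm high; 80 mm high with its cap on. Origin: centre of its underside; z up, x and y square to its sides. It starts 12 to 15 cm short of home (along the brace's x), up to 4 cm off the brace's centre line and up to 0.35 rad askew to it. Unbraced, it turns along with its cap.
- jar_rim (a point): Centre of the rim of the jar's round neck, 59 mm above the jar's underside; the neck is 47 mm across its lugs. A sprung rubber seal in the mouth pushes the shut cap up against the lugs with about 14 N, which makes it tight (0.2 to 0.4 N m to turn) and follows it up a few mm once it is free.
- cap: Red ribbed cap, white stripe on top, 60 g, shut on the jar at the start. Origin: centre of its lower edge, z up; 46 mm above the jar's underside when shut. 34 mm high: hollow skirt 53 mm across up to 14.5 mm, then a solid round crown 56 mm across from 14.5 to 34 mm (grip here: 60.5 to 80 mm above the platform). Once freed it lifts straight up and clears the neck's rim after 13 mm.
- cap_mark (a point): Outer end of the cap's white stripe, 25 mm from its axis, on its top. Three lugs hold the cap until it is turned anticlockwise (from above) relative to the jar by 70 degrees; 55 to 80 also do, further meets the next stop, clockwise is blocked. Seen from the jar's axis it lies 13 to 22 degrees from the jar's x towards its y when shut, 66 to 102 when free.
- brace: Yellow steel U-shaped brace fixed to the platform, walls 34 mm high, no floor. Origin: on the platform where the origin of a jar fully home lies; +x is the direction the jar is pushed in, z up. Inner faces: back wall x = +34 mm, side walls y = +-37.5 mm from there to x = -12 mm. Outside flanges with bolts reach 70 mm from the origin, 10 mm high.
- brace_mouth (a point): Middle of the brace's mouth, on the platform 40 mm before its origin (x = -40 mm): from x = -12 mm the side walls splay gently to y = +-45 mm here and funnel the jar in. They end 6 mm behind the near face of a jar that is home, so whatever pushes it fully home must be under 80 mm wide at wall height.
- platform: Fixed plywood-topped platform, 340 x 480 mm; its top, on which everything here stands, is 60 mm above the table. Origin: centre of its underside. About 60 mm to its left stands a shut white foam box about 200 mm high, 0.3 m wide, straight ahead of the robot.
- tape: Brown parcel tape roll lying flat, 110 mm across, 48 mm high; origin at the centre of its underside. Bystander.
- small_parcel: Small cardboard parcel 55 x 76 x 30 mm; origin at the centre of its underside. Bystander.
- marker: Black and white marker pen lying flat, 17 x 135 x 16 mm; origin under its middle. Bystander.

How it is judged:
By the outcome, as a careful person would: the job done as asked, in the order asked, and still so for the second after the job is handed in, while the arm keeps its last pose, push and grip.
It also fails if it takes over 70 s, if anything falls off the work surface, if the arm or the gripper's body presses on something with over 40 N, if the wrist force passes 120 N, or if a joint passes its speed limit or range.

### The arm

A 7-joint arm with a two-finger parallel gripper is mounted at the origin on the work surface; the furniture and walls round the work are solid. World frame = base frame: x ahead of the robot, y to its left, z up, the work surface at z = 0. Lengths are in m, angles in rad, forces in N, time in s.
With the tool pointing down it reaches from about 0.425 to 1.025 m from the base axis. Payload 9.4 kg.
Tool frame: the origin (TCP) lies on the centre line of the jaws, within the pads' length; the fingertips stand 8 mm ahead of it and the grasp point (between the pads) lies 11 mm behind it (bot.tip_reach is the distance from the TCP to the fingertips, in m); z points along the fingers, y is the line along which they close (so a half turn about z gives the same grasp; the last joint's range is limited). The gripper opens to 93 mm and grips with 3 to 60 N. Pads are 15 mm wide; open, the fingers measure 128 mm over their backs; the gripper's body (75 mm by 188 mm) begins 65 mm behind the grasp point.
Start: joints at [1.187, 0.599, -0.003, 1.599, 0.002, 0.943, -0.08], TCP at [0.219, -0.691, 0.227] pointing down, gripper open.
Joint ranges: [-2.57, 2.57], [-0.35, 1.97], [-1.29, 1.29], [0.11, 2.56], [-1.05, 4.19], [0.11, 1.86], [-2.63, 2.63]. Speed limits (rad/s): [2.22, 2.22, 3.01, 3.01, 3.14, 3.14, 3.14].

### API

Orientations are given as a unit quaternion [x, y, z, w].
In Python, from cell import bot, vision, hand_in gives the robot as it stands.
- The arm moves only by the tool drive_tool, never from a script. Its argument "commands" is a list of rows, each an object of numbers: "grip": the closure, from 0 (fully open) to 1 (shut); "dx", "dy", "dz": the shift along the tool's x, y, z in mm; "roll": the turn about the tool's z in rad. In form: [{"grip": .., "dx": .., "dy": .., "dz": .., "roll": ..}, ...]. A call has 1 to 12 rows; each row is the pose to reach, as a shift and turn from the pose commanded when the call began, along the tool's axes at that moment; what a row does not reach only later rows make up. A row lasts 1/12 s, in which the tool goes at most 41.7 mm and 7.16 degrees, less where a joint would pass 70% of its speed; a pose out of reach is approached as far as the arm can. A call with a gripper value outside its range is refused whole. The fingers move at their own pace and stop on an object; "grip_force" is the grip in N (left out, the last holds). Time passes only in rows, so rows that repeat a pose let the fingers close. It gives the time, the measured TCP pose, the force, the opening and the grip force at its end, in the units of the state.
- bot.state(): the state, without advancing time (a new reading comes with each control period).
- vision.read_camera(name): name is "scene" or "top" or "wrist"; returns a dict with "img" (400x640x3 uint8, red, green, blue), "range_z" (400x640 float32, m along the optical axis (not along the pixel's ray), 0 where there is no reading), "intrinsics" (3x3 intrinsics, pixels), "T" (4x4, takes a point from camera to world coordinates). Camera axes: x right, y up, looking along -z (the intrinsics and any distortion apply to the point x, -y, -z); pixel columns grow to the right and rows downward; lengths in m; the calibration is good to about 2 mm. A picture is of the moment at which its call begins.
- hand_in(): hands the job in; it is judged then, once.
The state is a dict: "time_s": time; "joint_positions": joint angles; "qvel": joint speeds; "joint_efforts": joint torques, N m; "tcp_pos": TCP position; "tool_rot": TCP orientation; "wrist_force": force on the tool from outside, world axes, zero at the start; "moment": the same for the moment, N m; "grip_width": opening from 0.0 (shut) to 1.0 (fully open); "grip_force": force on a finger pad.
Only numpy, scipy, OpenCV 4.12 (cv2) and the standard library are available. Lean on these libraries where they do the work, as an engineer would, in place of code of your own. Each camera call takes 0.05 s, during which the arm holds its last target. There are 200 camera calls.

## Working session

There is one attempt and no reset: what is moved stays moved. The work goes in short steps, Python scripts to look and compute and a tool call to move; the robot and the scene stay as the last step left them, time stands still between calls to the robot, and variables do not carry over. Pictures are saved under pics/ and viewed, at most 10 in all, crops included, and the job is handed in when it is done.

Besides the shell and the picture viewer there is one more tool, called after "Call:" by a JSON object that holds its "name" and its "arguments". drive_tool: Moves the arm, as the interface text tells. Its arguments: {"type":"object","properties":{"commands":{"type":"array","items":{"type":"object","properties":{"grip":{"type":"number"},"dx":{"type":"number"},"dy":{"type":"number"},"dz":{"type":"number"},"roll":{"type":"number"}}}},"grip_force":{"type":"number"}},"required":["commands"]}

```bash
mkdir -p pics; ls; python3 - <<'E'
from cell import bot, vision
import cv2, numpy as np
print(bot.state(), bot.tip_reach)
for n in ["scene","top"]:
    c=vision.read_camera(n); cv2.imwrite(f"pics/{n}0.png",c["img"][:,:,::-1]); np.savez(f"{n}0.npz",**c); print(n,c["intrinsics"],c["T"])
E
```

```text
pics
{'time_s': 0.0, 'joint_positions': array([ 1.18730439,  0.6001267 , -0.00251308,  1.6000901 ,  0.00181136,
        0.94286048, -0.07980637]), 'qvel': array([-1.36654387e-03, -1.18382427e-03,  5.26408032e-05, -2.22027473e-03,
       -3.15192104e-04, -6.27013948e-04,  9.23071587e-05]), 'joint_efforts': array([ 8.37328935e-05, -7.65068364e+01,  1.49800278e+00, -2.52349806e+01,
       -5.24074829e-02,  1.69984176e-02,  1.74869188e-04]), 'tcp_pos': array([ 0.21878315, -0.6907376 ,  0.22577345]), 'tool_rot': array([ 9.88255032e-01,  1.52811786e-01, -1.93191149e-04, -7.15945691e-04]), 'wrist_force': array([-0.31503215, -0.43584858,  0.46622155]), 'moment': array([-0.00474155, -0.01977919, -0.02137341]), 'grip_force': 0.0, 'grip_width': 0.999660763832225} 0.008
scene [[437.71481707   0.         323.30777543]
 [  0.         437.71481707 201.00179309]
 [  0.           0.           1.        ]] [[-0.83006183  0.38682756 -0.40169864  0.14169871]
 [-0.55749506 -0.59370017  0.58027525  0.0819507 ]
 [-0.01402209  0.70560934  0.7084623   0.71831766]
 [ 0.          0.          0.          1.        ]]
top [[472.43000148   0.         323.55146222]
 [  0.         472.43000148 197.9492281 ]
 [  0.           0.           1.        ]] [[ 0.09638377  0.97530564 -0.19871857  0.31549936]
 [-0.99534348  0.0941954  -0.02045934 -0.41132733]
 [-0.00123573  0.19976518  0.97984302  0.95730894]
 [ 0.          0.          0.          1.        ]]
```

View pics/scene0.png

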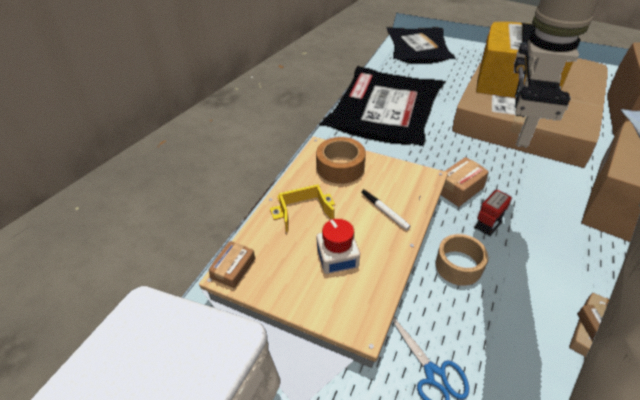

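View pics/top0.png

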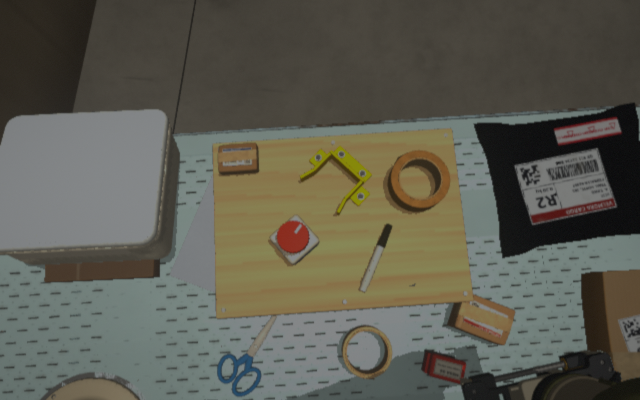

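The top view shows the jar with its red cap at about (293,237). The brace is near (345,180), opening down-left. Tape is at (418,180), marker at (376,258), parcel at (238,158). The scene view agrees, with the cap at (338,235) and the brace at (303,205).

```bash
cat > h.py <<'E'
import numpy as np, cv2
def cloud(c):
    K,T,d=c["intrinsics"],c["T"],c["range_z"]
    v,u=np.mgrid[0:d.shape[0],0:d.shape[1]]
    P=np.stack([(u-K[0,2])/K[0,0]*d,-(v-K[1,2])/K[1,1]*d,-d],-1)
    return P@T[:3,:3].T+T[:3,3]
def onplane(c,px,z):
    K,T=c["intrinsics"],c["T"]; px=np.atleast_2d(np.asarray(px,float))
    r=np.stack([(px[:,0]-K[0,2])/K[0,0],-(px[:,1]-K[1,2])/K[1,1],-np.ones(len(px))],-1)@T[:3,:3].T
    return T[:3,3]+r*((z-T[2,3])/r[:,2])[:,None]
def mask(c,name):
    h=cv2.cvtColor(np.ascontiguousarray(c["img"]),cv2.COLOR_RGB2HSV); H,S,V=h[...,0],h[...,1].astype(int),h[...,2]
    return {"red":((H<6)|(H>174))&(S>170)&(V>80),"yellow":(H>24)&(H<34)&(S>170)&(V>60),"white":(S<60)&(V>110)}[name]
def pix(m): return np.argwhere(m)[:,::-1].astype(np.float32)
E
python3 - <<'E'
from h import *
for n in ["scene","top"]:
    c=dict(np.load(f"{n}0.npz")); P=cloud(c)
    bx=(P[...,2]>.062)&(P[...,2]<.16)
    m=mask(c,"red")&(P[...,2]>.1)&(P[...,2]<.16)
    # nearby biggest component
    k,l,s,ce=cv2.connectedComponentsWithStats(m.astype(np.uint8)); i=1+s[1:,4].argmax(); print(n,"red",s[i],ce[i])
    Q=P[l==i]; ztop=np.percentile(Q[:,2],80); t=Q[Q[:,2]>ztop-.006]
    print(" ztop",ztop,"ext",t.min(0),t.max(0))
    cc=(t.min(0)+t.max(0))/2
    # stripe
    near=np.hypot(P[...,0]-cc[0],P[...,1]-cc[1])<.027
    w=near&(P[...,2]>ztop-.006)&mask(c,"white"); W=P[w]
    mw=W[:,:2].mean(0)-cc[:2]; far=W[np.hypot(*(W[:,:2]-cc[:2]).T)>.018][:,:2].mean(0)-cc[:2]
    print(" stripe n",len(W),np.degrees(np.arctan2(mw[1],mw[0])),np.degrees(np.arctan2(far[1],far[0])),np.hypot(*mw))
    near=np.hypot(P[...,0]-cc[0],P[...,1]-cc[1])<.06
    w=near&(abs(P[...,2]-.104)<.007)&~mask(c,"red"); W=P[w]
    if len(W)>20:
        r=cv2.minAreaRect(W[:,:2].astype(np.float32)*1000); print(" body",len(W),r,W[:,2].mean())
    y=mask(c,"yellow")&bx; Y=P[y]; print(" yellow",len(Y),np.histogram(Y[:,2],bins=np.arange(.06,.104,.004)))
    tp=Y[(Y[:,2]>.087)&(Y[:,2]<.1)][:,:2]; r=cv2.minAreaRect(tp.astype(np.float32)*1000); print(" wall tops",len(tp),r,cv2.boxPoints(r).tolist())
E
python3 - <<'E'
import cv2
im=cv2.imread('pics/top0.png')[130:290,210:470]; cv2.imwrite('pics/crop.png',cv2.resize(im,None,fx=3,fy=3,interpolation=2))
E
```

```text
scene red [323 219  31  33 775] [337.78967742 235.35096774]
 ztop 0.14114073388718043 ext [ 0.3799495  -0.37341885  0.1351802 ] [ 0.43564839 -0.31564261  0.14334297]
 stripe n 15 -31.60524905345973 -32.18524420725998 0.017461736294400305
 body 531 ((406.80181884765625, -343.9306640625), (68.46988677978516, 65.80094909667969), 45.31615447998047) 0.10332483636042368
 yellow 229 (array([ 10,  67,   3,   1,   1,   1,   0,   3, 133,  10]), array([0.06 , 0.064, 0.068, 0.072, 0.076, 0.08 , 0.084, 0.088, 0.092,
       0.096, 0.1  ]))
 wall tops 146 ((529.9854736328125, -407.0028991699219), (96.5632095336914, 77.97815704345703), 53.04789352416992) [[469.803466796875, -422.1484069824219], [532.1187744140625, -469.0247497558594], [590.16748046875, -391.8573913574219], [527.8521728515625, -344.9810485839844]]
top red [277 222  31  31 695] [292.05899281 237.21007194]
 ztop 0.14088841669508514 ext [ 0.38165177 -0.37305689  0.13551966] [ 0.43393717 -0.32016562  0.14381536]
 stripe n 25 -27.21693901273187 -27.214552188750144 0.017198187197195458
 body 519 ((409.7248229980469, -347.00567626953125), (68.13160705566406, 67.84671783447266), 46.67938995361328) 0.10252639444259484
 yellow 950 (array([145, 347,  20,   4,   3,  16,  26,  85, 289,  15]), array([0.06 , 0.064, 0.068, 0.072, 0.076, 0.08 , 0.084, 0.088, 0.092,
       0.096, 0.1  ]))
 wall tops 397 ((528.8721313476562, -408.2464294433594), (100.98448944091797, 80.13111114501953), 52.12660598754883) [[466.2474670410156, -423.5064697265625], [529.5005493164062, -472.700439453125], [591.496826171875, -392.98638916015625], [528.2437133789062, -343.79241943359375]]
```

View pics/crop.png

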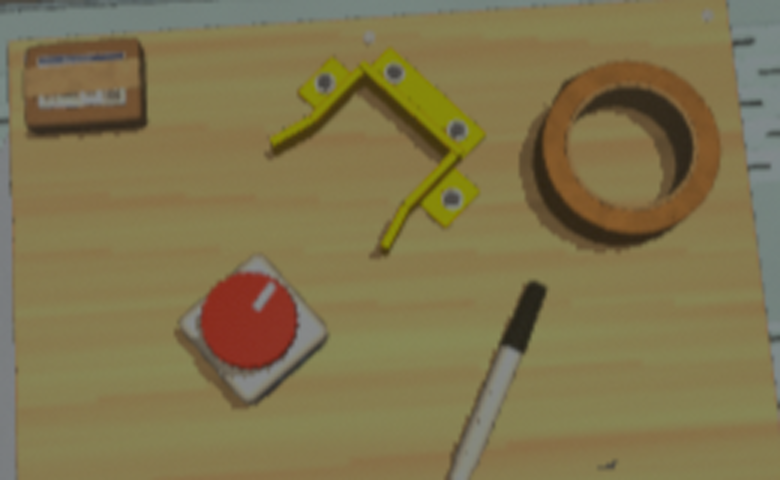

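Call:
{"name": "drive_tool", "arguments": {"commands": [{"grip":0,"dx":95,"dy":-90,"roll":-0.12},{"grip":0,"dx":125,"dy":-120,"roll":-0.24},{"grip":0,"dx":155,"dy":-148,"roll":-0.36},{"grip":0,"dx":185,"dy":-176,"roll":-0.48},{"grip":0,"dx":215,"dy":-205,"roll":-0.5},{"grip":0,"dx":245,"dy":-233,"roll":-0.5},{"grip":0,"dx":284,"dy":-271,"roll":-0.5},{"grip":0,"dx":284,"dy":-271,"roll":-0.5},{"grip":0,"dx":284,"dy":-271,"roll":-0.5},{"grip":0,"dx":284,"dy":-271,"roll":-0.5},{"grip":0,"dx":284,"dy":-271,"roll":-0.5},{"grip":0,"dx":284,"dy":-271,"roll":-0.5}], "grip_force": 40}}

```text
$.commands[0]: bad value
```

Call:
{"name": "drive_tool", "arguments": {"commands": [{"grip":0.0,"dx":95,"dy":-90,"dz":0,"roll":-0.12},{"grip":0.0,"dx":125,"dy":-120,"dz":0,"roll":-0.24},{"grip":0.0,"dx":155,"dy":-148,"dz":0,"roll":-0.36},{"grip":0.0,"dx":185,"dy":-176,"dz":0,"roll":-0.48},{"grip":0.0,"dx":215,"dy":-205,"dz":0,"roll":-0.5},{"grip":0.0,"dx":245,"dy":-233,"dz":0,"roll":-0.5},{"grip":0.0,"dx":284,"dy":-271,"dz":0,"roll":-0.5},{"grip":0.0,"dx":284,"dy":-271,"dz":0,"roll":-0.5},{"grip":0.0,"dx":284,"dy":-271,"dz":0,"roll":-0.5},{"grip":0.0,"dx":284,"dy":-271,"dz":0,"roll":-0.5},{"grip":0.0,"dx":284,"dy":-271,"dz":0,"roll":-0.5},{"grip":0.0,"dx":284,"dy":-271,"dz":0,"roll":-0.5}], "grip_force": 40}}

```text
time_s: 1.1
tcp_pos: [0.4083, -0.3463, 0.2266]
tool_rot: [0.919, 0.394, -0.0, -0.0]
wrist_force: [-1.1, 0.1, -0.4]
grip_width: 1.001
grip_force: 0.0
```

```bash
python3 - <<'E'
from cell import bot, vision
from h import *
s=bot.state(); print(s["joint_positions"],s["tcp_pos"])
c=vision.read_camera("wrist"); cv2.imwrite("pics/wrist1.png",c["img"][:,:,::-1]); P=cloud(c)
m=mask(c,"red")&(abs(P[...,2]-.14)<.007); Q=P[m]; print(len(Q), Q.min(0),Q.max(0),np.median(Q,0))
y=mask(c,"yellow"); print(y.sum(), np.histogram(P[y][:,2],bins=np.arange(.06,.104,.004))[0])
c=dict(np.load("top0.npz")); P=cloud(c)
Y=P[mask(c,"yellow")&(abs(P[...,2]-.094)<.004)][:,:2]*1000
for a0 in np.arange(-42,-33,.5):
    a=np.radians(a0); ex=np.array([np.cos(a),np.sin(a)]); X=Y@ex; b=Y[X>X.max()-8]; 
    v=b@ex; q=np.percentile(v,[2,98]); print(a0,len(b),q[1]-q[0].round(2),X.min().round(1),X.max().round(1))
a=np.radians(-38); R=np.array([[np.cos(a),np.sin(a)],[-np.sin(a),np.cos(a)]])
B=(Y-[528.8,-408.2])@R.T
for lo in range(-44,44,6):
    s=B[(B[:,0]>=lo)&(B[:,0]<lo+6)]; 
    if len(s): p=s[s[:,1]>0,1]; n=s[s[:,1]<0,1]; print(lo,len(s),p.min() if len(p) else 0,np.median(p) if len(p) else 0,np.median(n) if len(n) else 0,n.max() if len(n) else 0)
E
```

```text
[ 0.73320293  0.37905126 -0.18270079  2.02511439  0.09949203  0.74582825
 -0.27143751] [ 0.40826042 -0.34627832  0.22659219]
3644 [ 0.38298846 -0.37424604  0.1352902 ] [ 0.43725873 -0.31944011  0.14231639] [ 0.40949067 -0.34487844  0.14003117]
3550 [ 153 1593    2    2    2    7   15   29 1684    7]
-42.0 109 6.1549787756183605 622.7 708.7
-41.5 118 6.386494930029244 623.5 708.8
-41.0 123 6.484815458827029 624.3 708.8
-40.5 132 6.807023790210906 625.0 708.8
-40.0 139 6.653823083788666 625.7 708.7
-39.5 141 6.432203083184845 626.3 708.6
-39.0 145 6.663645764113426 626.9 708.4
-38.5 147 6.608010956182511 627.4 708.2
-38.0 147 6.861836883186015 627.9 708.2
-37.5 147 6.943854100476528 627.7 708.2
-37.0 145 6.544728171206998 627.3 708.4
-36.5 145 6.875020510748527 626.8 708.6
-36.0 140 6.930240133132088 626.3 708.7
-35.5 131 6.713710944794684 625.7 708.8
-35.0 127 6.819706817772158 625.0 708.9
-34.5 121 6.921062237397109 624.3 708.9
-34.0 115 6.833492580753841 623.6 708.8
-33.5 109 6.759169303370186 622.8 708.7
-44 7 47.11289282775206 48.86354595907791 -47.51588394370842 -45.4268204373752
[... 439 characters left out ...]
.30115189351671 -40.30049847812145 -37.95653515700549
-2 20 38.40380054863061 40.748589174111665 -40.47726745614092 -38.32826893242394
4 19 38.57116011340034 40.69672967639411 -40.565482019263946 -38.37504079046841
10 17 38.47196851765012 41.27356287369235 -40.78221355051055 -38.33393397206816
16 19 38.17286801403258 40.90930302692302 -40.51908496917349 -38.85148015625889
22 22 37.968056700809 40.81794098683264 -40.28301861887145 -37.6017159667587
28 30 1.5266821489766969 39.174081164644406 -38.362773058416245 -0.9706200973905939
34 127 0.9077480435588731 20.196552408412536 -20.80637192774566 -0.00897619840868252
40 3 17.800314816549093 17.800314816549093 -11.95301729037765 -10.6401104970539
```

View pics/wrist1.png

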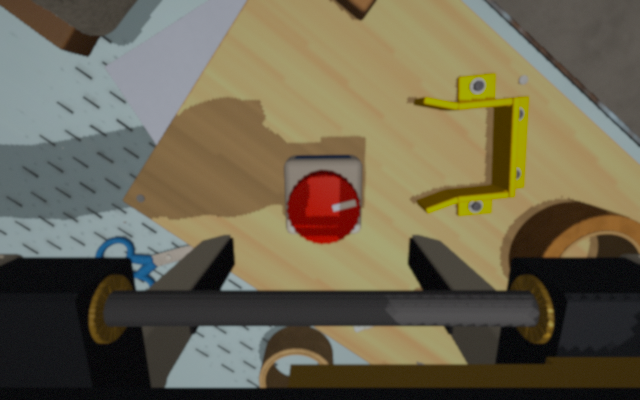

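Wrist view: the cap is centred between the jaws at (322,205) with its stripe pointing right, and the brace is at (490,145). The cap top is at z=0.140 as expected. I'll descend and grip the crown.

Call:
{"name": "drive_tool", "arguments": {"commands": [{"grip":0.0,"dx":1,"dy":0,"dz":35,"roll":0},{"grip":0.0,"dx":1,"dy":0,"dz":70,"roll":0},{"grip":0.0,"dx":1,"dy":0,"dz":90,"roll":0},{"grip":0.0,"dx":1,"dy":0,"dz":102,"roll":0},{"grip":0.0,"dx":1,"dy":0,"dz":107,"roll":0},{"grip":0.0,"dx":1,"dy":0,"dz":107,"roll":0},{"grip":0.0,"dx":1,"dy":0,"dz":107,"roll":0}]}}

```text
time_s: 1.73
tcp_pos: [0.4081, -0.3474, 0.1198]
tool_rot: [0.92, 0.392, -0.0, 0.0]
wrist_force: [0.5, 0.2, -0.1]
grip_width: 0.999
grip_force: 0.0
```

Call:
{"name": "drive_tool", "arguments": {"commands": [{"grip":0.2,"dx":0,"dy":0,"dz":0,"roll":0},{"grip":0.3,"dx":0,"dy":0,"dz":0,"roll":0},{"grip":0.35,"dx":0,"dy":0,"dz":0,"roll":0},{"grip":0.4,"dx":0,"dy":0,"dz":0,"roll":0},{"grip":0.5,"dx":0,"dy":0,"dz":0,"roll":0},{"grip":0.7,"dx":0,"dy":0,"dz":0,"roll":0},{"grip":1.0,"dx":0,"dy":0,"dz":0,"roll":0},{"grip":1.0,"dx":0,"dy":0,"dz":0,"roll":0},{"grip":1.0,"dx":0,"dy":0,"dz":0,"roll":0},{"grip":1.0,"dx":0,"dy":0,"dz":0,"roll":0}], "grip_force": 40}}

```text
time_s: 2.57
tcp_pos: [0.4095, -0.3471, 0.1201]
tool_rot: [0.92, 0.393, 0.001, 0.001]
wrist_force: [3.6, -4.0, 4.3]
grip_width: 0.596
grip_force: 40.0
```

Call:
{"name": "drive_tool", "arguments": {"commands": [{"grip":1.0,"dx":3,"dy":3,"dz":0,"roll":-0.01},{"grip":1.0,"dx":6,"dy":7,"dz":0,"roll":-0.02},{"grip":1.0,"dx":9,"dy":11,"dz":0,"roll":-0.03},{"grip":1.0,"dx":12,"dy":15,"dz":0,"roll":-0.045},{"grip":1.0,"dx":16,"dy":19,"dz":0,"roll":-0.06},{"grip":1.0,"dx":20,"dy":23,"dz":0,"roll":-0.075},{"grip":1.0,"dx":24,"dy":27,"dz":0,"roll":-0.09},{"grip":1.0,"dx":27,"dy":31,"dz":0,"roll":-0.1},{"grip":1.0,"dx":29,"dy":34,"dz":0,"roll":-0.1},{"grip":1.0,"dx":29,"dy":34,"dz":0,"roll":-0.1},{"grip":1.0,"dx":29,"dy":34,"dz":0,"roll":-0.1}]}}

```text
time_s: 3.48
tcp_pos: [0.4478, -0.348, 0.1194]
tool_rot: [0.899, 0.437, -0.004, -0.003]
wrist_force: [-12.8, -0.6, 17.0]
grip_width: 0.594
grip_force: 40.0
```

```bash
cat > look.py <<'E'
from cell import bot, vision
from h import *
s=bot.state(); t=s["tcp_pos"]; q=s["tool_rot"]; print(t,np.degrees(2*np.arctan2(q[1],q[0]))-90,s["wrist_force"],s["moment"])
for n in ["top","scene"]:
    c=vision.read_camera(n); P=cloud(c)
    near=np.hypot(P[...,0]-t[0],P[...,1]-t[1])<.056
    w=near&(abs(P[...,2]-.104)<.0055)&~mask(c,"red")&~mask(c,"yellow"); W=P[w]
    r=cv2.minAreaRect(W[:,:2].astype(np.float32)*1000); print(n,"body",len(W),r)
    cv2.imwrite(f"pics/{n}_{s['time_s']:.2f}.png",c["img"][:,:,::-1])
E
python3 look.py; ls pics
```

```text
[ 0.44780549 -0.34797544  0.11935173] -38.1250438652377 [-12.77136775  -0.61805791  16.95051777] [ 0.14602977  2.8045308  -0.02671531]
top body 253 ((431.29296875, -367.5067138671875), (18.24630355834961, 66.2452163696289), 52.373687744140625)
scene body 412 ((443.3699645996094, -345.6660461425781), (68.60749816894531, 66.09738159179688), 51.95137023925781)
crop.png
scene0.png
scene_3.48.png
top0.png
top_3.48.png
wrist1.png
```

Call:
{"name": "drive_tool", "arguments": {"commands": [{"grip":1.0,"dx":0,"dy":0,"dz":-0.5,"roll":0},{"grip":1.0,"dx":0,"dy":0,"dz":-1,"roll":0},{"grip":1.0,"dx":0,"dy":0,"dz":-1,"roll":0},{"grip":1.0,"dx":0,"dy":0,"dz":-1,"roll":0}]}}

```text
time_s: 3.92
tcp_pos: [0.4487, -0.3481, 0.12]
tool_rot: [0.899, 0.438, -0.003, -0.003]
wrist_force: [-9.0, -0.4, 7.9]
grip_width: 0.596
grip_force: 40.0
```

Call:
{"name": "drive_tool", "arguments": {"commands": [{"grip":1.0,"dx":0,"dy":4,"dz":0,"roll":0},{"grip":1.0,"dx":1,"dy":8,"dz":0,"roll":0},{"grip":1.0,"dx":1,"dy":13,"dz":0,"roll":0},{"grip":1.0,"dx":2,"dy":18,"dz":0,"roll":0},{"grip":1.0,"dx":2,"dy":23,"dz":0,"roll":0},{"grip":1.0,"dx":2,"dy":28,"dz":0,"roll":0},{"grip":1.0,"dx":2,"dy":33,"dz":0,"roll":0},{"grip":1.0,"dx":2,"dy":38,"dz":0,"roll":0},{"grip":1.0,"dx":2,"dy":43,"dz":0,"roll":0},{"grip":1.0,"dx":2,"dy":48,"dz":0,"roll":0}]}}

```text
time_s: 4.75
tcp_pos: [0.4874, -0.3735, 0.12]
tool_rot: [0.899, 0.438, -0.003, -0.005]
wrist_force: [-10.3, 7.7, 15.2]
grip_width: 0.597
grip_force: 40.0
```

Call:
{"name": "drive_tool", "arguments": {"commands": [{"grip":1.0,"dx":0,"dy":4,"dz":-0.5,"roll":0},{"grip":1.0,"dx":-1,"dy":8,"dz":-0.5,"roll":0},{"grip":1.0,"dx":-1,"dy":12,"dz":-0.5,"roll":0},{"grip":1.0,"dx":-1,"dy":16,"dz":-0.5,"roll":0},{"grip":1.0,"dx":-1,"dy":20,"dz":-0.5,"roll":0},{"grip":1.0,"dx":-1,"dy":24,"dz":-0.5,"roll":0},{"grip":1.0,"dx":-1,"dy":28,"dz":-0.5,"roll":0},{"grip":1.0,"dx":-1,"dy":32,"dz":-0.5,"roll":0},{"grip":1.0,"dx":-1,"dy":36,"dz":-0.5,"roll":0}]}}

```text
time_s: 5.5
tcp_pos: [0.517, -0.3977, 0.1202]
tool_rot: [0.899, 0.438, -0.002, -0.003]
wrist_force: [-6.4, 4.8, 6.3]
grip_width: 0.595
grip_force: 40.0
```

```bash
python3 look.py
```

```text
[ 0.51698487 -0.39770428  0.12016197] -38.02019677026049 [-6.35097183  4.77884705  6.30300267] [ 1.19181859  1.54089837 -0.01170406]
top body 227 ((499.1556091308594, -418.93133544921875), (16.960512161254883, 66.74773406982422), 57.22137451171875)
scene body 387 ((513.8213500976562, -395.54693603515625), (68.29049682617188, 67.78013610839844), 52.287662506103516)
```

Call:
{"name": "drive_tool", "arguments": {"commands": [{"grip":1.0,"dx":0,"dy":3,"dz":0,"roll":0},{"grip":1.0,"dx":0,"dy":6,"dz":0,"roll":0},{"grip":1.0,"dx":0,"dy":9,"dz":0,"roll":0},{"grip":1.0,"dx":0,"dy":11,"dz":0,"roll":0},{"grip":1.0,"dx":0,"dy":13,"dz":0,"roll":0}]}}

```text
time_s: 6.02
tcp_pos: [0.5299, -0.4077, 0.1202]
tool_rot: [0.899, 0.438, -0.0, -0.0]
wrist_force: [0.3, 0.1, -6.1]
grip_width: 0.593
grip_force: 40.0
```

Call:
{"name": "drive_tool", "arguments": {"commands": [{"grip":1.0,"dx":0,"dy":1,"dz":0,"roll":0},{"grip":1.0,"dx":0,"dy":2,"dz":0,"roll":0},{"grip":1.0,"dx":0,"dy":3,"dz":0,"roll":0},{"grip":1.0,"dx":0,"dy":4,"dz":0,"roll":0}]}}

```text
time_s: 6.35
tcp_pos: [0.5306, -0.408, 0.1203]
tool_rot: [0.899, 0.438, -0.002, -0.003]
wrist_force: [-10.4, 10.0, 5.6]
grip_width: 0.594
grip_force: 40.0
```

Call:
{"name": "drive_tool", "arguments": {"commands": [{"grip":1.0,"dx":0,"dy":1,"dz":0,"roll":0},{"grip":1.0,"dx":0,"dy":2,"dz":0,"roll":0},{"grip":1.0,"dx":0,"dy":3,"dz":0,"roll":0},{"grip":1.0,"dx":0,"dy":3,"dz":0,"roll":0}]}}

```text
time_s: 6.68
tcp_pos: [0.5313, -0.4083, 0.1203]
tool_rot: [0.899, 0.438, -0.003, -0.005]
wrist_force: [-13.0, 13.6, 8.6]
grip_width: 0.599
grip_force: 40.0
```

```bash
python3 look.py; python3 - <<'E'
from cell import vision
from h import *
c=vision.read_camera("wrist"); cv2.imwrite("pics/wrist2.png",c["img"][:,:,::-1])
i=cv2.imread("pics/scene_6.69.png") 
import glob,os
f=max(glob.glob("pics/scene_*.png"),key=os.path.getmtime); print(f)
cv2.imwrite("pics/sc2.png",cv2.resize(cv2.imread(f)[130:280,220:420],None,fx=4,fy=4,interpolation=2))
E
```

```text
[ 0.53132098 -0.4082641   0.12033831] -38.03590658849164 [-12.95140188  13.58255231   8.64974819] [ 3.01855757  3.25779713 -0.14769329]
top body 216 ((512.5205078125, -429.1528625488281), (16.6728515625, 67.03820037841797), 58.480308532714844)
scene body 383 ((526.6008911132812, -404.6018981933594), (68.35052490234375, 65.7117919921875), 50.379554748535156)
pics/scene_6.68.png[ WARN:0@0.623] global loadsave.cpp:275 findDecoder imread_('pics/scene_6.69.png'): can't open/read file: check file path/integrity
```

View pics/sc2.png

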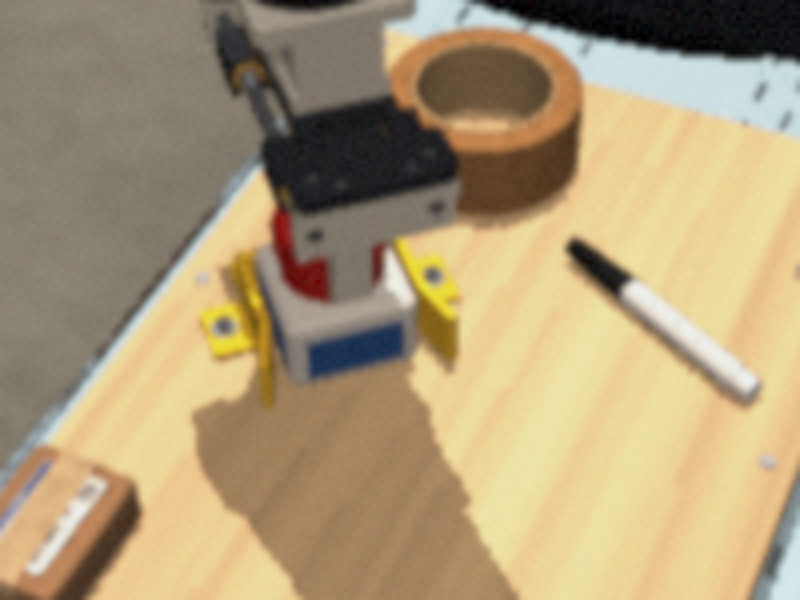

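View pics/wrist2.png

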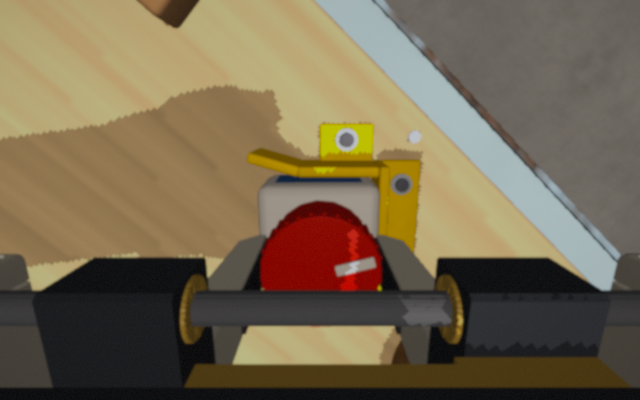

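Scene and wrist views show the jar square in the brace. In the wrist view its front face at (380,210) is against the back wall and it sits between the side walls. I'll hold a moderate push and start twisting.

Call:
{"name": "drive_tool", "arguments": {"commands": [{"grip":1.0,"dx":0,"dy":-1,"dz":0.5,"roll":0},{"grip":1.0,"dx":0,"dy":-2,"dz":1,"roll":0},{"grip":1.0,"dx":0,"dy":-2,"dz":1,"roll":-0.06},{"grip":1.0,"dx":0,"dy":-2,"dz":1,"roll":-0.12},{"grip":1.0,"dx":0,"dy":-2,"dz":1,"roll":-0.18},{"grip":1.0,"dx":0,"dy":-2,"dz":1,"roll":-0.24},{"grip":1.0,"dx":0,"dy":-2,"dz":1,"roll":-0.3},{"grip":1.0,"dx":0,"dy":-2,"dz":1,"roll":-0.3}], "grip_force": 50}}

```text
time_s: 7.5
tcp_pos: [0.5313, -0.4085, 0.1202]
tool_rot: [0.822, 0.569, -0.001, -0.003]
wrist_force: [-10.7, 10.4, 9.5]
grip_width: 0.592
grip_force: 50.0
```

```bash
cat > look2.py <<'E'
from look import *
n="wrist"; c=vision.read_camera(n); P=cloud(c)
m=mask(c,"red")&(abs(P[...,2]-.141)<.012); cap=np.median(P[m],0); zc=np.percentile(P[m][:,2],[50,80]); print("cap z",zc)
near=np.hypot(P[...,0]-t[0],P[...,1]-t[1])<.028
w=near&(abs(P[...,2]-zc[0])<.006)&mask(c,"white"); k,l,st,_=cv2.connectedComponentsWithStats(w.astype(np.uint8)); i=1+st[1:,4].argmax(); W=P[l==i][:,:2]
r=cv2.fitLine(W.astype(np.float32),cv2.DIST_L2,0,.01,.01).ravel(); print("stripe n",len(W),"angle",np.degrees(np.arctan2(r[1],r[0])),W.mean(0)-t[:2])
b=(abs(P[...,2]-.104)<.005)&(np.hypot(P[...,0]-.53,P[...,1]+.408)<.055)&~mask(c,"red")&~mask(c,"yellow")
B=P[b]; print("body",len(B),cv2.minAreaRect(B[:,:2].astype(np.float32)*1000))
cv2.imwrite("pics/w.png",c["img"][:,:,::-1])
E
python3 look2.py
```

```text
[ 0.53126381 -0.40850144  0.12016221] -20.644008445018628 [-10.72952224  10.36462202   9.51200205] [2.22930585 2.62855034 0.08607476]
top body 103 ((522.625244140625, -439.5066223144531), (14.858694076538086, 42.36896514892578), 70.47257232666016)
scene body 357 ((527.6351928710938, -405.6282043457031), (68.32687377929688, 68.64366912841797), 51.382850646972656)
cap z [0.14019568 0.14070921]
stripe n 376 angle -6.026576 [ 0.01562083 -0.00126797]
body 3644 ((538.0765380859375, -395.7499694824219), (39.5955696105957, 67.68171691894531), 52.94435119628906)
```

Call:
{"name": "drive_tool", "arguments": {"commands": [{"grip":1.0,"dx":0,"dy":0,"dz":0,"roll":-0.08},{"grip":1.0,"dx":0,"dy":0,"dz":0,"roll":-0.16},{"grip":1.0,"dx":0,"dy":0,"dz":0,"roll":-0.24},{"grip":1.0,"dx":0,"dy":0,"dz":0,"roll":-0.32},{"grip":1.0,"dx":0,"dy":0,"dz":0,"roll":-0.4},{"grip":1.0,"dx":0,"dy":0,"dz":0,"roll":-0.48},{"grip":1.0,"dx":0,"dy":0,"dz":0,"roll":-0.56},{"grip":1.0,"dx":0,"dy":0,"dz":0,"roll":-0.6},{"grip":1.0,"dx":0,"dy":0,"dz":0,"roll":-0.6}]}}

```text
time_s: 8.4
tcp_pos: [0.5315, -0.4085, 0.1203]
tool_rot: [0.618, 0.786, -0.0, -0.003]
wrist_force: [-11.1, 9.5, 10.8]
grip_width: 0.594
grip_force: 50.0
```

```bash
python3 look2.py
```

```text
[ 0.53146273 -0.40851247  0.12028025] 13.676526652954365 [-11.10037531   9.54128758  10.83641257] [ 2.27735546  2.53123422 -0.01626158]
top body 0 ((0.0, 0.0), (0.0, 0.0), 0.0)
scene body 365 ((526.53759765625, -403.85028076171875), (65.66805267333984, 66.04479217529297), 53.005340576171875)
cap z [0.14046357 0.14100688]
stripe n 367 angle 27.502846 [0.01351765 0.00790773]
body 3752 ((521.7493286132812, -385.0426025390625), (85.34539794921875, 43.03367614746094), 13.860697746276855)
```

Call:
{"name": "drive_tool", "arguments": {"commands": [{"grip":1.0,"dx":0,"dy":0,"dz":0,"roll":-0.08},{"grip":1.0,"dx":0,"dy":0,"dz":0,"roll":-0.16},{"grip":1.0,"dx":0,"dy":0,"dz":0,"roll":-0.24},{"grip":1.0,"dx":0,"dy":0,"dz":0,"roll":-0.32},{"grip":1.0,"dx":0,"dy":0,"dz":0,"roll":-0.33},{"grip":1.0,"dx":0,"dy":0,"dz":0,"roll":-0.33}]}}

```text
time_s: 9.05
tcp_pos: [0.5317, -0.4086, 0.1207]
tool_rot: [0.481, 0.877, 0.0, -0.003]
wrist_force: [-11.2, 9.8, 13.7]
grip_width: 0.593
grip_force: 50.0
```

```bash
python3 look2.py
```

```text
[ 0.53166556 -0.40864138  0.12070252] 32.50497973808881 [-11.18772176   9.81965737  13.65782658] [2.31588626 2.62545466 0.03402572]
top body 0 ((0.0, 0.0), (0.0, 0.0), 0.0)
scene body 368 ((522.0032958984375, -400.38580322265625), (66.83914184570312, 53.161930084228516), 50.83443832397461)
cap z [0.14092533 0.14144626]
stripe n 359 angle 47.414764 [0.0101392  0.01199154]
body 3911 ((518.50927734375, -399.496826171875), (67.78710174560547, 42.18045425415039), 51.07352066040039)
```

The wrist force rose to about 14 N (the seal) and the stripe is at 85° to the jar, so the lugs are free. I'll relax the sideways push first, then lift.

Call:
{"name": "drive_tool", "arguments": {"commands": [{"grip":1.0,"dx":2,"dy":-0.7,"dz":0,"roll":0},{"grip":1.0,"dx":4,"dy":-1.4,"dz":0,"roll":0},{"grip":1.0,"dx":5.5,"dy":-2,"dz":0,"roll":0},{"grip":1.0,"dx":5.5,"dy":-2,"dz":0,"roll":0},{"grip":1.0,"dx":5.5,"dy":-2,"dz":0,"roll":0}]}}

```text
time_s: 9.62
tcp_pos: [0.531, -0.4081, 0.1217]
tool_rot: [0.482, 0.876, -0.0, 0.002]
wrist_force: [-0.7, 1.8, 8.3]
grip_width: 0.592
grip_force: 50.0
```

Call:
{"name": "drive_tool", "arguments": {"commands": [{"grip":1.0,"dx":0,"dy":0,"dz":-1.5,"roll":0},{"grip":1.0,"dx":0,"dy":0,"dz":-3,"roll":0},{"grip":1.0,"dx":0,"dy":0,"dz":-5,"roll":0},{"grip":1.0,"dx":0,"dy":0,"dz":-5,"roll":0}]}}

```text
time_s: 9.95
tcp_pos: [0.5298, -0.4078, 0.1256]
tool_rot: [0.482, 0.876, -0.0, 0.001]
wrist_force: [-0.5, 0.5, -0.9]
grip_width: 0.591
grip_force: 50.0
```

Call:
{"name": "drive_tool", "arguments": {"commands": [{"grip":1.0,"dx":0,"dy":0,"dz":-2,"roll":0},{"grip":1.0,"dx":0,"dy":0,"dz":-5,"roll":0},{"grip":1.0,"dx":0,"dy":0,"dz":-8,"roll":0},{"grip":1.0,"dx":0,"dy":0,"dz":-12,"roll":0},{"grip":1.0,"dx":0,"dy":0,"dz":-16,"roll":0},{"grip":1.0,"dx":0,"dy":0,"dz":-20,"roll":0},{"grip":1.0,"dx":0,"dy":0,"dz":-24,"roll":0},{"grip":1.0,"dx":0,"dy":0,"dz":-27,"roll":0},{"grip":1.0,"dx":0,"dy":0,"dz":-27,"roll":0},{"grip":1.0,"dx":0,"dy":0,"dz":-27,"roll":0}]}}

```text
time_s: 10.78
tcp_pos: [0.5295, -0.4075, 0.1523]
tool_rot: [0.482, 0.876, -0.0, 0.0]
wrist_force: [1.4, 0.2, -0.9]
grip_width: 0.597
grip_force: 50.0
```

```bash
python3 look2.py; python3 - <<'E'
import cv2,glob,os
f=max(glob.glob("pics/scene_*.png"),key=os.path.getmtime); print(f)
cv2.imwrite("pics/sc3.png",cv2.resize(cv2.imread(f)[130:280,220:420],None,fx=4,fy=4,interpolation=2))
E
```

```text
[ 0.5294602  -0.40747155  0.15232535] 32.42617525359344 [ 1.43030225  0.24556927 -0.86395387] [-0.00630336 -0.06565409 -0.01398401]
top body 0 ((0.0, 0.0), (0.0, 0.0), 0.0)
scene body 510 ((525.9579467773438, -403.9908752441406), (68.08720397949219, 66.5101547241211), 49.82509994506836)
cap z [0.1443674  0.14536601]
stripe n 6 angle 28.5912 [-0.01413456  0.0228591 ]
body 3535 ((522.7086181640625, -402.78497314453125), (67.40263366699219, 52.78581619262695), 51.992469787597656)
pics/scene_10.78.png
```

View pics/sc3.png

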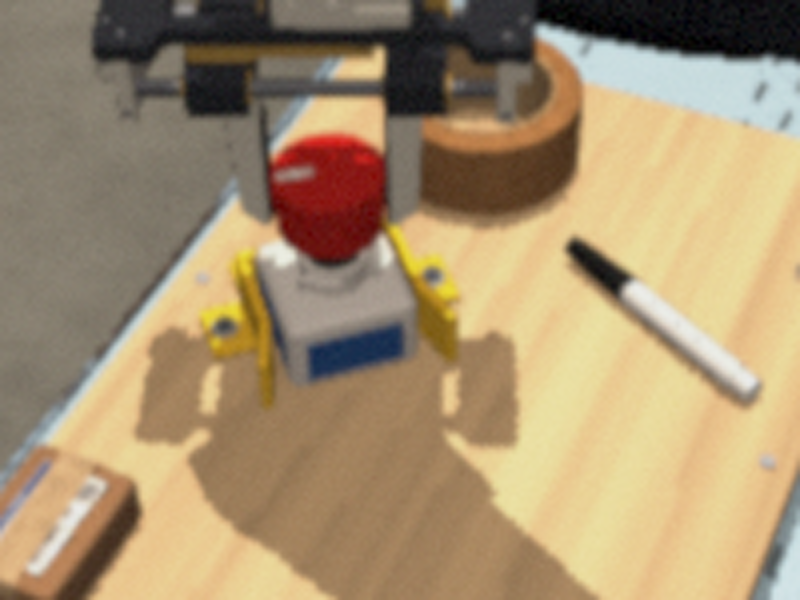

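View pics/w.png

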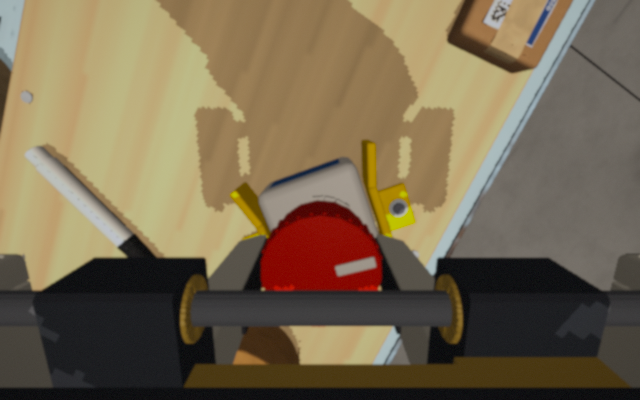

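The cap is held level above the neck and the jar looks unmoved. As a check on home, I'll compare the jar's front face with the picture taken while it was being pushed against the wall.

```bash
python3 - <<'E'
import cv2,numpy as np
a,b=[cv2.cvtColor(cv2.imread(f"pics/scene_{t}.png"),cv2.COLOR_BGR2HSV) for t in("6.68","10.78")]
def blue(h):
    m=((h[...,0]>100)&(h[...,0]<130)&(h[...,1]>120)).astype(np.uint8); m[:200]=0;m[235:]=0;m[:,:290]=0;m[:,330:]=0
    return cv2.moments(m,True)
for h in(a,b):
    m=blue(h); print(m["m00"],m["m10"]/m["m00"],m["m01"]/m["m00"])
A,B=[cv2.imread(f"pics/scene_{t}.png",0)[:,:].astype(np.float32) for t in("6.68","10.78")]
print(cv2.phaseCorrelate(A[205:230,290:326].copy(),B[205:230,290:326].copy()))
E
```

```text
145.0 308.44827586206895 217.08275862068965
141.0 308.49645390070924 217.39007092198582
((-0.35680227035470935, 0.8210199700505267), 0.8424455467859904)
```

```bash
python3 -c "
from cell import hand_in; print(hand_in())"
```

```text
the job is handed in; nothing more can be done
None
```

The job is handed in at about 11 s on the robot's clock: the jar was slid home in the brace (the last images allow up to about 1 mm of backing off since the final push), the cap was turned about 70° and lifted off, and it is held level about 2 cm above the neck; the tape, parcel and marker were not touched.

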